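# Let the flat tin out of the tin rack with its rocking lever

## Task

In the two-lane tin rack on the worktop, let out the flat, wide tin: with closed fingertips press down the pad of the rocking lever over that tin's lane, so that its gate lifts, and keep it down until the tin has rolled out and lies still against the front lip. Then let the lever come back up so that the gate is shut again and move clear. Work only by the pad: do not touch the tins or the gates, leave the other lane's lever and tin alone, and do not disturb the things standing around.

Things in the scene. Friction and masses are not known exactly. Their poses are not given: they have to be found in the camera images.
- rack: Fixed wooden tin rack, two lanes side by side, 305 x 184 mm, walls 75 mm high (pads stick out 61 mm at the back). Origin on the worktop, amid its width; x uphill along the lanes (roughly to the robot's right), y roughly away from the robot. Front lip at x = -160 mm, back stop at 129. Lanes 76 mm wide at y = -46 (near the robot) and +46 (far); floor z = 22 mm at the lip, slope 0.12.
- axle (a point): Middle of the levers' steel axle, at rack x = 75 mm, y = 0, z = 170 mm, on wooden uprights up to z = 184 mm. Each lane has its own rocking lever on it, running along the lane: pad at the uphill end, gate hanging from the downhill end. Room: a wall cabinet, underside 0.44 m above the worktop, hangs over the part of it beyond about 0.58 m ahead of the robot, to the left of the pads.
- tuna_tin_mid (a point): Centre of the flat, wide tin (86 mm in diameter, 40 mm thick), the one to let out. It lies on its rim in one of the two lanes (which one varies), like a wheel that can roll down the lane, its z axis (the tin's axis) along the rack's y, and rests against its closed gate at rack x of about 34 mm; let out, it rests against the front lip at rack x of about -117 mm.
- half_tin_mid (a point): Centre of the other tin (75 mm in diameter, 58 mm long, so narrower and longer), which lies in the same way behind the gate of the other lane and must stay there, at rack x of about 27 mm.
- lever_near (a joint): Angle of the rocking lever over the near lane (rack y = -46 mm), rad: 0 = gate shut, 0.5 = pad fully down and gate fully up. A spring brings it back to 0; pushing at the pad takes about 2.5 N at the start and 6 N at 0.5. The flat tin passes under the gate from about 0.4 on.
- lever_far (a joint): The same for the lever over the far lane (rack y = +46 mm).
- pad_near_top (a point): Middle of the upper face of the white press pad (42 x 42 mm) at the uphill end of the near lane's lever, 100 mm uphill of its axle, at z = 176 mm with the gate shut. It swings down by 48 mm, moving up to 9 mm towards the axle. Axes as the rack's with the gate shut.
- pad_far_top (a point): The same for the far lane's lever; the two pads' middles are 92 mm apart.
- gate_near (a point): Middle of the cross bar of the steel gate of the near lane: the bar is 60 mm long, 10 mm thick, hanging from the downhill end of the lever, 58 mm above the lane floor at rack x = -13 mm when shut.
- gate_far (a point): The same for the far lane.
- salt_shaker: Bystander: salt shaker, 44 mm wide, 90 mm tall, standing behind the pads; origin under its centre.
- spice_4: Bystander: spice jar, 42 mm wide, 96 mm tall, before the front lip; origin under its centre.
- honey_jar: Bystander: squat jar, 66 x 72 x 102 mm, before the front lip; origin under its centre.
- pen: Bystander: pen, 145 mm long, 9 mm thick, lying to the left.
- lunch_box: Bystander: food box with lid, 109 x 159 x 62 mm, to the left.
- keys: Bystander: bunch of keys, 110 x 121 x 8 mm, lying to the left.
- teaspoon: Bystander: teaspoon, 137 mm long, lying to the left.
Mind the look-alikes: they are no part of the job. Leave any pink look-alike of the part that bears tuna_tin_mid alone.

How it is judged (in metres and radians):
On the way:
1. the flat tin has rolled out and lies still against the front lip while its lever is still held down (x of tuna_tin_mid in the frame of rack between -0.155 and -0.1 m and z of tuna_tin_mid in the frame of rack between 0.05 and 0.085 m and linear speed of tuna_tin below 0.05 m/s and ((y of tuna_tin_mid in the frame of rack below 0 m and value of joint lever_near above 0.2 rad) or (y of tuna_tin_mid in the frame of rack above 0 m and value of joint lever_far above 0.2 rad))), for 0.2 s.
At the end, for the whole second after the job is handed in: The flat tin lies still in its lane at the front lip (its centre 100 to 155 mm downhill of the rack's origin and 50 to 85 mm above the worktop, slower than 0.03 m/s), the other tin is still behind its gate (centre 0 to 60 mm uphill of the rack's origin), and both levers are back up (below 0.05 rad) (x of tuna_tin_mid in the frame of rack between -0.155 and -0.1 m and z of tuna_tin_mid in the frame of rack between 0.05 and 0.085 m and (y of tuna_tin_mid in the frame of rack between 0.008 and 0.084 m or y of tuna_tin_mid in the frame of rack between -0.084 and -0.008 m) and x of half_tin_mid in the frame of rack between 0 and 0.06 m and linear speed of tuna_tin below 0.03 m/s and value of joint each of lever_near, lever_far below 0.05 rad); the robot touches nothing.
It fails at once if a tin is touched by the robot (contact force between any of the fingers, the arm and tuna_tin above 0.5 N or contact force between any of the fingers, the arm and half_tin above 0.5 N).
It fails at once if the fingers reach in among the gates and tins (a gate is worked otherwise than by its pad) (x of the grasp point in the frame of rack between -0.16 and 0.1 m and y of the grasp point in the frame of rack between -0.1 and 0.1 m and z of the grasp point in the frame of rack below 0.18 m).
It fails at once if a tin is lifted (height (world z) of any of tuna_tin_mid, half_tin_mid above 0.12 m).
It fails at once if the other lane's lever is pressed ((y of tuna_tin_mid in the frame of rack below 0 m and value of joint lever_far above 0.12 rad) or (y of tuna_tin_mid in the frame of rack above 0 m and value of joint lever_near above 0.12 rad)).
It fails at once if a bystander is disturbed (moved more than 20 mm) (distance of any of salt_shaker, spice_4, honey_jar, pen, lunch_box, keys, teaspoon from where it was at the start of the episode above 0.02 m).
It also fails if it takes over 35 s, if anything falls off the work surface, if the arm or the gripper's body presses on something with over 40 N, if the wrist force passes 120 N, or if a joint passes its speed limit or range.

## Robot

A 7-joint arm with a two-finger parallel gripper is mounted at the origin on a cart in front of the work surface, level with it; the furniture and walls round the work are solid. World frame = base frame: x ahead of the robot, y to its left, z up, the work surface at z = 0. Lengths are in mm, angles in rad, forces in N, time in s.
With the tool pointing down it reaches from about 400 to 900 mm from the base axis. Payload 5.5 kg.
Tool frame: the origin (TCP) lies on the centre line of the jaws, within the pads' length; the fingertips stand 22 mm ahead of it and the grasp point (between the pads) lies 3 mm ahead of it; z points along the fingers, y is the line along which they close (so a half turn about z gives the same grasp; the last joint's range is limited). The gripper opens to 85 mm and grips with 20 to 120 N. Pads are 22 mm wide; open, the fingers measure 114 mm over their backs; the gripper's body (76 mm by 85 mm) begins 54 mm behind the grasp point. The pads swing forward as they close: fully open they stand 13 mm farther back than shut.
Start: joints at [-0.892, 0.501, -0.427, 1.55, 0.221, 1.138, -0.21], TCP at [262.513, 594.631, 253.31] pointing down, gripper open.
Joint ranges: [-2.88, 2.88], [-0.31, 2.03], [-1.54, 1.56], [0.2, 2.42], [-1.41, 4.55], [0.19, 2.02], [-2.57, 2.57]. Speed limits (rad/s): [2.57, 2.57, 3.14, 3.14, 3.14, 3.14, 3.14].

## Interface

Orientations are given as a unit quaternion [w, x, y, z].
In Python, from rig import read_state, camera, close_job gives the robot as it stands.
- The arm moves only by the shell command python3 -m jog 'ROWS' [OPENING] [FORCE]. ROWS is a JSON object of lists of equal length, an entry for each row: "offset": the shift along the tool's x, y, z normalised to -1 to 1, where 1 is 10 cm, a list of three; "delta_rot": the turn, a rotation vector about the tool's x, y, z normalised to -1 to 1, where 1 is 45 degrees, a list of three. In form: {"offset": [[dx, dy, dz], ...], "delta_rot": [[rx, ry, rz], ...]}. A call has 1 to 8 rows; each row is the pose to reach, as a shift and turn from the pose commanded when the call began, along the tool's axes at that moment; what a row does not reach only later rows make up. A row lasts 1/10 s, in which the tool goes at most 50 mm and 8.59 degrees, less where a joint would pass 70% of its speed; a pose out of reach is approached as far as the arm can. A call with a number of a shift or a turn outside -1 to 1 is refused whole. A call with a gripper value outside its range is refused whole. OPENING is the opening in per cent of the stroke, from 0 (shut) to 100 (fully open), set as the call begins (- or left out, the last holds). The fingers move at their own pace and stop on an object; FORCE is the grip in N (left out, the last holds). Time passes only in rows, so rows that repeat a pose let the fingers close. It gives the time, the measured TCP pose, the force, the opening and the grip force at its end, in the units of the state.
- read_state(): the state, without advancing time (a new reading comes with each control period).
- camera(name): name is "side" or "top"; returns a dict with "frame" (384x512x3 uint8, blue, green, red), "fx", "fy", "cx", "cy" (pixels), "k1" (the pictures are not rectified: a ray, as slopes to the right and down, at radius r is drawn at 1 + k1 r^2 times it, then the intrinsics apply), "R" (3x3) and "t" (3): a world point X has camera coordinates R X + t. Camera axes: x right, y down, z forward; pixel columns grow to the right and rows downward; lengths in mm; the calibration is good to about 2 mm. A picture is of the moment at which its call begins. There is no depth.
- close_job(): hands the job in; it is judged then, once.
The state is a dict: "time": time; "q": joint angles; "dq": joint speeds; "tau": joint torques, N m; "tool_pos": TCP position; "eef_rot": TCP orientation; "wrist_force": force on the tool from outside, world axes, zero at the start; "torque": the same for the moment, N m; "grip_width": finger opening in mm; "finger_force": force on a finger pad.
Only numpy, scipy, OpenCV 4.12 (cv2) and the standard library are available. Lean on these libraries where they do the work, as an engineer would, in place of code of your own. Each camera call takes 0.05 s, during which the arm holds its last target. There are 200 camera calls.

## Working session

There is one attempt and no reset: what is moved stays moved. The work goes in short steps, Python scripts to look and compute and a shell command to move; the robot and the scene stay as the last step left them, time stands still between calls to the robot, and variables do not carry over. Pictures are saved under pics/ and viewed, at most 10 in all, crops included, and the job is handed in when it is done.

```bash
mkdir -p pics
python3 - <<'E'
from rig import *
import cv2,json,pickle
s=read_state();print(s)
d={}
for n in("side","top"):
    c=camera(n);d[n]=c;cv2.imwrite(f"pics/{n}1.png",cv2.resize(c["frame"],(800,600),interpolation=cv2.INTER_CUBIC))
    print(n,{k:v for k,v in c.items() if k!="frame"})
pickle.dump(d,open("c1.pkl","wb"))
E
```

```text
{'time': 0.0, 'q': array([-0.89179727,  0.50184603, -0.42678389,  1.55145417,  0.22080592,
        1.13830422, -0.21030531]), 'dq': array([-1.89364814e-04, -1.33866679e-04,  4.32872461e-04, -8.03081459e-04,
        5.76454175e-04,  1.04142860e-03, -8.71730500e-05]), 'tau': array([-1.35042883e-04, -5.69494236e+01, -5.81580967e+00, -2.80942512e+01,
        1.07367762e-02,  1.17508354e-02, -1.98769470e-05]), 'tool_pos': array([262.33222376, 593.99632758, 252.25807265]), 'eef_rot': array([-2.28787540e-04,  2.06382293e-01,  9.78470947e-01, -9.49920228e-04]), 'wrist_force': array([-0.14130163,  0.02958144, -0.45652899]), 'torque': array([ 0.02103221, -0.09582132, -0.02321419]), 'finger_force': 0.0, 'grip_width': 85.01149661930067}
side {'fx': 423.03218843102593, 'fy': 423.03218843102593, 'cx': 258.1130861872816, 'cy': 188.89014739917104, 'k1': 0.0311133765687939, 'R': array([[ 0.92574162, -0.37754412,  0.02151474],
       [-0.19596164, -0.52760321, -0.82657963],
       [ 0.32342152,  0.76098311, -0.56240841]]), 't': array([-438.49047589,  238.06739707, 1172.0886603 ])}
top {'fx': 448.8361719606974, 'fy': 448.8361719606974, 'cx': 260.30103809797936, 'cy': 186.28810658705825, 'k1': 0.05762475547777273, 'R': array([[-0.00490614, -0.99998328, -0.00306144],
       [-0.98673955,  0.00533781, -0.16222382],
       [ 0.16223745,  0.00222495, -0.98674924]]), 't': array([  26.81186962,  488.52937898, 1452.4973674 ])}
```

View pics/side1.png

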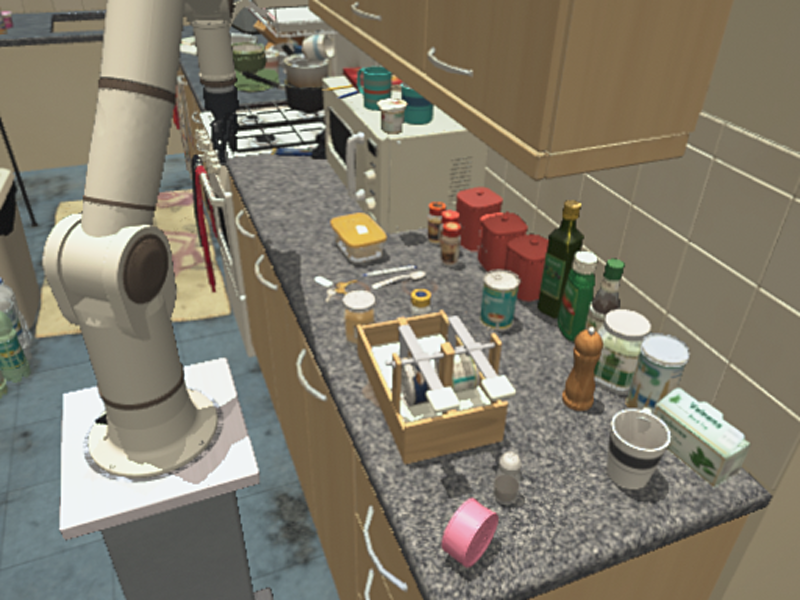

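View pics/top1.png

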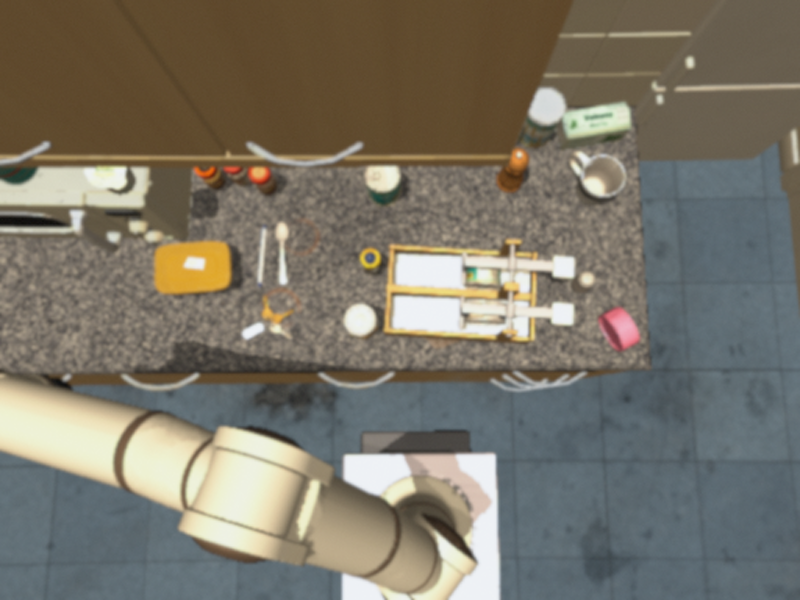

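The side view shows the rack at about (430,380), with the near pad at (442,398) and the far pad at (497,388). In the top view the pads are at (562,315) and (563,267). Next I zoom in to tell the tins apart.

```bash
cat > h.py <<'E'
import numpy as np,cv2,pickle
from scipy.optimize import least_squares
def proj(c,X):
    p=(c["R"]@np.atleast_2d(X).T).T+c["t"]; a=p[:,:2]/p[:,2:]
    a=a*(1+c["k1"]*(a**2).sum(1,keepdims=True)); return a*[c["fx"],c["fy"]]+[c["cx"],c["cy"]]
def rackworld(q,P): # q=x,y,yaw
    P=np.atleast_2d(P);a=q[2];R=np.array([[np.cos(a),-np.sin(a),0],[np.sin(a),np.cos(a),0],[0,0,1]]);return P@R.T+[q[0],q[1],0]
E
python3 - <<'E'
from h import *
d=pickle.load(open("c1.pkl","rb"))
a=cv2.resize(d["side"]["frame"][190:300,215:335],(654,600),interpolation=cv2.INTER_CUBIC);cv2.imwrite("pics/sc.png",a)
b=cv2.resize(d["top"]["frame"][145:225,240:385],(800,441),interpolation=cv2.INTER_CUBIC);cv2.imwrite("pics/tc.png",b)
E
```

```text
(no output)
```

View pics/sc.png

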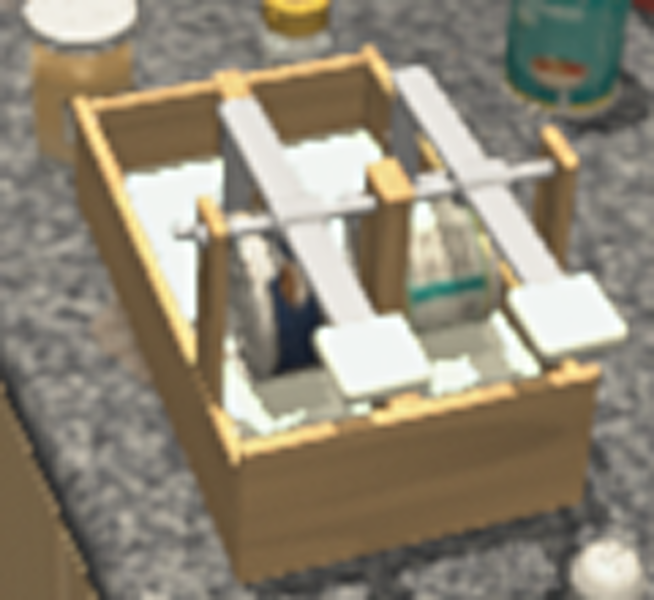

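View pics/tc.png

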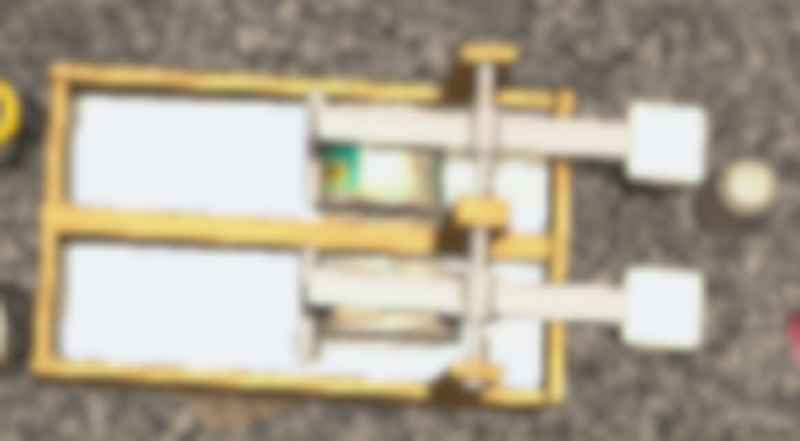

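The narrow blue-labelled tin is in the near lane: about 84 mm across and 45 mm thick in the top view. The green one in the far lane is about 74 mm across and longer. So I press the near pad, at crop pixels side (373,357) and top (663,308).

```bash
cat >> h.py <<'E'
def tri(obs):
    f=lambda X:np.concatenate([(proj(c,X)[0]-u) for c,u in obs])
    r=least_squares(f,[500,-100,100.]);return r.x,abs(r.fun).max()
E
python3 - <<'E'
from h import *
from scipy.spatial.transform import Rotation as Ro
d=pickle.load(open("c1.pkl","rb"));S,T=d["side"],d["top"]
s=lambda x,y:np.array([215+x/5.45,190+y/5.4545])-.4
t=lambda x,y:np.array([240+x/5.517,145+y/5.5125])-.4
s8=lambda x,y:np.array([x,y])*.64-.2
O={"near":(s(373,355),t(663,308)),"far":(s(567,313),t(667,143))}
for k,(a,b) in O.items(): print(k,tri([(S,a),(T,b)]))
print("salt top",tri([(S,s8(511,459)),(T,t(748,187))]))
obs=[(S,[175,-46,176],O["near"][0]),(T,[175,-46,176],O["near"][1]),(S,[175,46,176],O["far"][0]),(T,[175,46,176],O["far"][1]),
(T,[75,0,184],t(483,212)),(S,[75,0,184],s(390,180)),(T,[75,-98,184],t(476,372))][:6]
r=least_squares(lambda q:np.concatenate([proj(c,rackworld(q,P))[0]-u for c,P,u in obs]),[500,-100,-1.57])
print(r.x,r.fun.round(1))
for p in ([175,-46,176],[175,46,176]):print(rackworld(r.x,p))
w,x,y,z=-2.2878754e-04,2.06382293e-01,9.78470947e-01,-9.49920228e-04
print(Ro.from_quat([x,y,z,w]).as_matrix().round(3))
E
```

```text
near (array([ 421.78646205, -273.72067828,  174.34708059]), np.float64(0.034359754628752626))
far (array([ 513.71842725, -279.8446839 ,  174.31084033]), np.float64(0.15200751276330493))
salt top (array([ 507.83417947, -347.2867435 ,   82.70602981]), np.float64(0.8705894699705254))
[ 479.40014005 -102.53685718   -1.63967784] [-0.  -0.4  0.2  0.1 -0.1 -0.3  0.3 -0.1  0.3 -0.2 -0.2  0. ]
[[ 421.46449004 -273.95581896  176.        ]]
[[ 513.24632185 -280.28790774  176.        ]]
[[-0.915  0.404 -0.001]
 [ 0.404  0.915 -0.002]
 [ 0.    -0.002 -1.   ]]
```

The fit agrees with both cameras to 0.4 px and gives pad z of about 174 (176 nominal). The near pad is at (421.5, -274) and the far pad 92 mm from it. Next I plan an arc around the base that stays inside x < 500, to keep clear of the cabinet.

Run:
```python
import numpy as np
az0,az1=66.2,-33.0;N=10
s=np.linspace(0,1,N+1);az=np.radians(az0+(az1-az0)*s)
r=np.interp(s,[0,.5,.8,1],[649,505,490,503]);p=np.c_[r*np.cos(az),r*np.sin(az)]
th=np.radians(np.interp(s,[0,1],[66.2,-4]))
for i in range(N):
    d=p[i+1]-p[i];ty=np.array([np.cos(th[i]),np.sin(th[i])]);tx=np.array([-ty[1],ty[0]])
    print(p[i+1].round(),(d@tx/100).round(2),(d@ty/100).round(2),round(np.degrees(th[i]-th[i+1])/45,3))
```

```text
[344. 516.] -1.07 -0.38 0.156
[408. 428.] -1.0 -0.43 0.156
[453. 334.] -0.93 -0.47 0.156
[478. 238.] -0.85 -0.5 0.156
[484. 144.] -0.78 -0.53 0.156
[497.  58.] -0.8 -0.34 0.156
[494. -28.] -0.78 -0.37 0.156
[ 477. -112.] -0.75 -0.41 0.156
[ 457. -195.] -0.78 -0.35 0.156
[ 422. -274.] -0.77 -0.39 0.156
```

```bash
python3 -m jog '{"offset":[[-0.5,-0.19,0],[-1,-0.38,0],[-1,-0.38,0]],"delta_rot":[[0,0,0.08],[0,0,0.156],[0,0,0.156]]}' 0 &&
python3 -m jog '{"offset":[[-0.5,-0.2,0],[-1,-0.43,0],[-1,-0.43,0]],"delta_rot":[[0,0,0.08],[0,0,0.156],[0,0,0.156]]}' &&
python3 -m jog '{"offset":[[-0.46,-0.23,0],[-0.93,-0.47,0],[-0.93,-0.47,0]],"delta_rot":[[0,0,0.08],[0,0,0.156],[0,0,0.156]]}' &&
python3 -m jog '{"offset":[[-0.42,-0.25,0],[-0.85,-0.5,0],[-0.85,-0.5,0]],"delta_rot":[[0,0,0.08],[0,0,0.156],[0,0,0.156]]}' &&
python3 -m jog '{"offset":[[-0.4,-0.26,0],[-0.78,-0.53,0],[-0.78,-0.53,0]],"delta_rot":[[0,0,0.08],[0,0,0.156],[0,0,0.156]]}'
```

```text
time: 0.4
tool_pos: [345.7, 513.3, 252.3]
eef_rot: [0.002, 0.271, 0.962, -0.002]
wrist_force: [0.3, -1.4, -0.8]
grip_width: 44.1
finger_force: 0.0
time: 0.7
tool_pos: [407.8, 424.3, 252.5]
eef_rot: [0.002, 0.33, 0.944, -0.002]
wrist_force: [0.8, -0.6, 0.6]
grip_width: 0.4
finger_force: 0.0
time: 1.0
tool_pos: [451.0, 329.4, 252.7]
eef_rot: [0.001, 0.387, 0.922, -0.002]
wrist_force: [-0.6, -1.0, 1.1]
grip_width: -0.0
finger_force: 0.0
time: 1.3
tool_pos: [474.4, 233.6, 252.8]
eef_rot: [0.001, 0.443, 0.897, -0.002]
wrist_force: [1.2, 0.7, 0.6]
grip_width: -0.1
finger_force: 0.0
time: 1.6
tool_pos: [478.9, 140.5, 252.8]
eef_rot: [0.001, 0.496, 0.868, -0.002]
wrist_force: [-0.3, 0.0, -0.4]
grip_width: 0.0
finger_force: 0.0
```

```bash
python3 -m jog '{"offset":[[-0.4,-0.17,0],[-0.8,-0.34,0],[-0.8,-0.34,0]],"delta_rot":[[0,0,0.08],[0,0,0.156],[0,0,0.156]]}' 0 &&
python3 -m jog '{"offset":[[-0.4,-0.18,0],[-0.78,-0.37,0],[-0.78,-0.37,0]],"delta_rot":[[0,0,0.08],[0,0,0.156],[0,0,0.156]]}' &&
python3 -m jog '{"offset":[[-0.38,-0.2,0],[-0.75,-0.41,0],[-0.75,-0.41,0]],"delta_rot":[[0,0,0.08],[0,0,0.156],[0,0,0.156]]}' &&
python3 -m jog '{"offset":[[-0.39,-0.18,0],[-0.78,-0.35,0],[-0.78,-0.35,0]],"delta_rot":[[0,0,0.08],[0,0,0.156],[0,0,0.156]]}' &&
python3 -m jog '{"offset":[[-0.4,-0.2,0],[-0.77,-0.39,0],[-0.77,-0.39,0],[-0.77,-0.39,0]],"delta_rot":[[0,0,0.08],[0,0,0.156],[0,0,0.156],[0,0,0.156]]}'
python3 - <<'E'
from h import *
from rig import *
from scipy.spatial.transform import Rotation as Ro
s=read_state();w,x,y,z=s["eef_rot"];R=Ro.from_quat([x,y,z,w]).as_matrix();print(R.round(3),s["q"])
u=np.array([-.069,-.998,0])
print(s["tool_pos"],R.T@(np.array([421.5,-274,s["tool_pos"][2]])+3*u-s["tool_pos"]))
a=camera("side");b=camera("top")
cv2.imwrite("pics/both.png",np.hstack([cv2.resize(a["frame"][160:320,200:360],(400,400)),cv2.resize(b["frame"][120:240,280:400],(400,400))]))
E
```

```text
time: 1.9
tool_pos: [491.2, 55.4, 253.1]
eef_rot: [0.001, 0.548, 0.836, -0.001]
wrist_force: [-0.4, 0.2, 0.4]
grip_width: 0.0
finger_force: 0.0
time: 2.2
tool_pos: [488.1, -30.4, 253.1]
eef_rot: [0.001, 0.598, 0.801, -0.001]
wrist_force: [-0.3, 0.2, -0.6]
grip_width: -0.2
finger_force: 0.0
time: 2.5
tool_pos: [470.0, -113.6, 253.2]
eef_rot: [0.0, 0.646, 0.763, -0.001]
wrist_force: [0.0, 0.7, 0.6]
grip_width: 0.0
finger_force: 0.0
time: 2.8
tool_pos: [449.0, -196.2, 253.3]
eef_rot: [0.001, 0.691, 0.723, -0.001]
wrist_force: [0.2, -0.1, 0.3]
grip_width: 0.4
finger_force: 0.0
time: 3.2
tool_pos: [415.8, -269.9, 253.1]
eef_rot: [-0.0, 0.732, 0.682, 0.0]
wrist_force: [0.6, 0.4, 1.0]
grip_width: 0.5
finger_force: 0.0
[[ 0.07   0.998 -0.   ]
 [ 0.998 -0.07   0.001]
 [ 0.001 -0.    -1.   ]] [ 0.32074073  0.19496051  0.22734739  1.94854068 -0.05216967  1.00416014
  0.5015711 ]
[ 415.8169681  -269.8567249   253.07960059] [-6.73440034e+00  5.96451509e+00 -5.74417594e-03]
```

View pics/both.png

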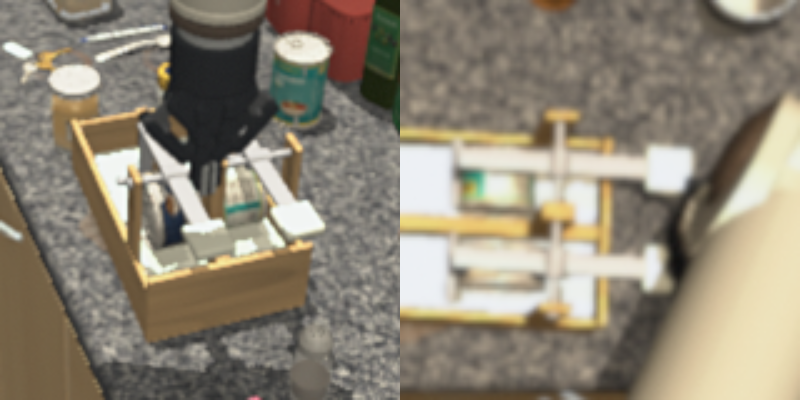

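The side view shows the shut fingertips at about (205,185) in the left crop, above the near pad at (210,240). The offset still needed is (-7, +6) mm. I align while descending to just above the pad, then press.

```bash
python3 -m jog '{"offset":[[-0.07,0.06,0.2],[-0.07,0.06,0.4],[-0.07,0.06,0.45],[-0.07,0.06,0.45]],"delta_rot":[[0,0,0],[0,0,0],[0,0,0],[0,0,0]]}' &&
python3 -m jog '{"offset":[[0,0,0.1],[0,0,0.2],[0,0,0.25],[0,0,0.25]],"delta_rot":[[0,0,0],[0,0,0],[0,0,0],[0,0,0]]}' &&
python3 -m jog '{"offset":[[0,0,0.1],[0,0,0.2],[0,0,0.27],[0,0,0.3],[0,0,0.3],[0,0,0.3]],"delta_rot":[[0,0,0],[0,0,0],[0,0,0],[0,0,0],[0,0,0],[0,0,0]]}'
```

```text
time: 3.7
tool_pos: [421.2, -276.0, 207.5]
eef_rot: [-0.001, 0.731, 0.683, -0.0]
wrist_force: [-0.7, 0.9, 0.1]
grip_width: 0.0
finger_force: 0.0
time: 4.1
tool_pos: [420.9, -277.4, 182.7]
eef_rot: [-0.0, 0.731, 0.682, -0.0]
wrist_force: [0.3, -0.5, -1.0]
grip_width: -0.3
finger_force: 0.0
time: 4.7
tool_pos: [421.0, -277.7, 153.2]
eef_rot: [-0.0, 0.731, 0.682, 0.0]
wrist_force: [0.1, -0.5, 7.1]
grip_width: 0.0
finger_force: 2.7
```

```bash
python3 -m jog '{"offset":[[0,0,0],[0,0,0],[0,0,0],[0,0,0],[0,0,0],[0,0,0],[0,0,0],[0,0,0]],"delta_rot":[[0,0,0],[0,0,0],[0,0,0],[0,0,0],[0,0,0],[0,0,0],[0,0,0],[0,0,0]]}'
python3 - <<'E'
from h import *
from rig import *
a=camera("side");b=camera("top")
cv2.imwrite("pics/both2.png",np.hstack([cv2.resize(a["frame"][160:320,200:360],(400,400)),cv2.resize(b["frame"][120:240,240:360],(400,400))]))
E
```

```text
time: 5.5
tool_pos: [421.1, -277.8, 153.4]
eef_rot: [0.0, 0.732, 0.682, 0.0]
wrist_force: [-1.2, 1.3, 5.9]
grip_width: 0.0
finger_force: 2.7
```

View pics/both2.png

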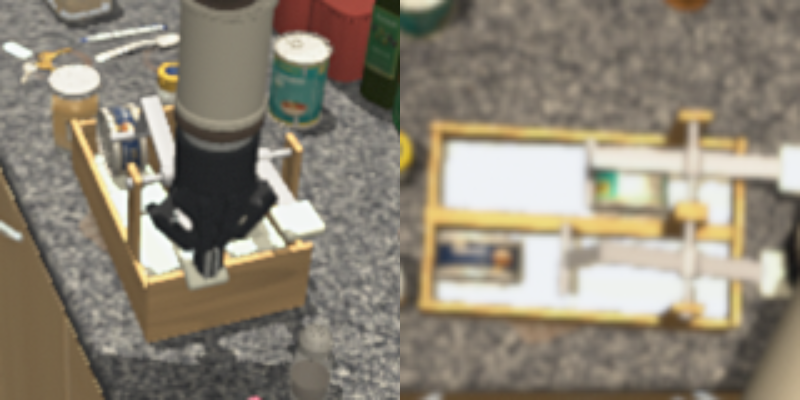

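The tin has rolled to the front lip (right crop, (480,258)), the near gate is up and the other tin is still in place. I hold a little longer, then release slowly and move clear.

```bash
Z='' ; python3 -m jog '{"offset":[[0,0,0],[0,0,0],[0,0,0],[0,0,0],[0,0,0],[0,0,0],[0,0,0],[0,0,0]],"delta_rot":[[0,0,0],[0,0,0],[0,0,0],[0,0,0],[0,0,0],[0,0,0],[0,0,0],[0,0,0]]}' &&
python3 -m jog '{"offset":[[0,0,0],[0,0,0],[0,0,0],[0,0,0],[0,0,0],[0,0,0],[0,0,0],[0,0,0]],"delta_rot":[[0,0,0],[0,0,0],[0,0,0],[0,0,0],[0,0,0],[0,0,0],[0,0,0],[0,0,0]]}' &&
python3 -m jog '{"offset":[[0,0,-0.08],[0,0,-0.16],[0,0,-0.24],[0,0,-0.32],[0,0,-0.4],[0,0,-0.48],[0,0,-0.56],[0,0,-0.6]],"delta_rot":[[0,0,0],[0,0,0],[0,0,0],[0,0,0],[0,0,0],[0,0,0],[0,0,0],[0,0,0]]}' &&
python3 -m jog '{"offset":[[0,0,-0.2],[0,0,-0.4],[0,0,-0.6],[0,0,-0.6],[0,0,-0.6],[0,0,-0.6],[0,0,-0.6],[0,0,-0.6]],"delta_rot":[[0,0,0],[0,0,0],[0,0,0],[0,0,0],[0,0,0],[0,0,0],[0,0,0],[0,0,0]]}'
python3 - <<'E'
from h import *
from rig import *
a=camera("side");b=camera("top")
cv2.imwrite("pics/both3.png",np.hstack([cv2.resize(a["frame"][160:320,200:360],(400,400)),cv2.resize(b["frame"][120:240,240:360],(400,400))]))
E
```

```text
time: 6.4
tool_pos: [421.1, -277.8, 153.4]
eef_rot: [0.0, 0.732, 0.682, 0.0]
wrist_force: [-0.0, 1.2, 7.1]
grip_width: 0.4
finger_force: 2.7
time: 7.2
tool_pos: [421.0, -277.8, 153.4]
eef_rot: [0.0, 0.732, 0.682, 0.0]
wrist_force: [-1.0, 0.7, 6.7]
grip_width: -0.1
finger_force: 2.7
time: 8.0
tool_pos: [421.1, -276.9, 213.7]
eef_rot: [-0.0, 0.731, 0.682, 0.0]
wrist_force: [-0.1, -0.3, -0.7]
grip_width: 0.1
finger_force: 0.0
time: 8.8
tool_pos: [420.6, -277.4, 272.4]
eef_rot: [-0.001, 0.731, 0.682, -0.0]
wrist_force: [-0.4, 0.4, 0.2]
grip_width: 0.1
finger_force: 0.0
```

View pics/both3.png

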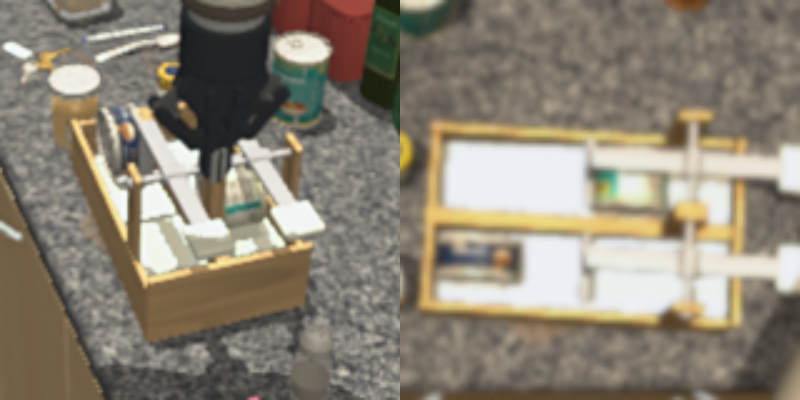

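The gate is shut again (bar at (588,265), matching the other lane's). The tin lies at the lip at (480,258), and the robot is clear with its fingertips 74 mm above the pad.

```bash
python3 -c "from rig import *;print(close_job())"
```

```text
the job is handed in; nothing more can be done
None
```

I let the flat tin out of the near lane by its pad; the last pictures show it lying at the front lip, its gate shut again, the other tin still behind its gate and the arm clear. The job is handed in, but no verdict was shown.

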